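# Release the gravity shuttle and catch it softly at the unloading mark

### The arm

A 6-joint arm with a two-finger parallel gripper is mounted at the origin on the work surface. World frame = base frame: x ahead of the robot, y to its left, z up, the work surface at z = 0. Lengths are in m, angles in degrees, forces in N, time in s.
With the tool pointing down it reaches from about 0.35 to 0.875 m from the base axis. Payload 4.2 kg.
Tool frame: the origin (TCP) lies at the very end of the fingers, on their centre line; the grasp point (between the pads) lies 19 mm behind it; z points along the fingers, y is the line along which they close (so a half turn about z gives the same grasp; the last joint's range is limited). The gripper opens to 87 mm and grips with 3 to 60 N. Pads are 19 mm wide; open, the fingers measure 117 mm over their backs; the gripper's body (75 mm by 190 mm) begins 51 mm behind the grasp point.
Start: joints at [-53.022, 22.042, 0.453, 0, -68.411, -14.817], TCP at [0.236, -0.579, 0.223] pointing down, gripper open.
Joint ranges: [-179.83, 179.83], [-69.29, 118.12], [-61.27, 80.66], [-181.25, 117.63], [-171.15, -9.14], [-177.46, 177.46]. Speed limits (degrees/s): [159.86, 159.86, 180, 180, 180, 180].

### API

Orientations are given as a 3x3 rotation matrix whose columns are the frame's x, y, z axes.
In Python, from station import r gives the robot as it stands.
- The arm moves only by the tool jog_arm, never from a script. Its argument "plan" is text: rows parted by semicolons, each of 7 numbers parted by spaces: the shift along the tool's x, y, z normalised to -1 to 1, where 1 is 0.025 m, then the turn, a rotation vector about the tool's x, y, z normalised to -1 to 1, where 1 is 8 degrees, then the closure, from -1 (fully open) to 1 (shut). A call has exactly 10 rows; each row shifts and turns the commanded pose from where the row before left it, along the tool's axes as they then stand; what a row does not reach is not made up. A row lasts 1/10 s, in which the tool goes at most 50 mm and 8.59 degrees, less where a joint would pass 70% of its speed; a pose out of reach is approached as far as the arm can. A call with a number of a shift or a turn outside -1 to 1 is refused whole. A call with a gripper value outside its range is refused whole. The fingers move at their own pace and stop on an object; the grip force is fixed at half the most. Time passes only in rows, so rows that do not move let the fingers close, or fill a call up. It gives the time, the measured TCP pose, the force, the opening and the grip force at its end, in the units of the state.
- r.sense(): the state, without advancing time (a new reading comes with each control period).
- r.capture(name): name is "scene" or "top" or "wrist"; returns (picture, depth): 400x640x3 uint8, red, green, blue; 400x640 float32, m along the optical axis (not along the pixel's ray), 0 where there is no reading.
- r.get_calibration(name): a dict with "mtx" (3x3 intrinsics, pixels), "extrinsics" (4x4, takes a point from camera to world coordinates). Camera axes: x right, y up, looking along -z (the intrinsics and any distortion apply to the point x, -y, -z); pixel columns grow to the right and rows downward; lengths in m; the calibration is good to about 2 mm. A picture is of the moment at which its call begins: read the wrist's pose just before it. get_calibration takes no time and is no camera call; for the wrist camera it gives the pose at the moment of the call.
- r.finish_job(): hands the job in; it is judged then, once.
The state is a dict: "time_s": time; "joints": joint angles; "joint_velocities": joint speeds; "effort": joint torques, N m; "tcp_pos": TCP position; "ee_rot": TCP orientation; "wrist_force": force on the tool from outside, world axes, zero at the start; "moment": the same for the moment, N m; "gripper_width": opening from 0.0 (shut) to 1.0 (fully open); "gripper_force": force on a finger pad.
Only numpy, scipy, OpenCV 4.12 (cv2) and the standard library are available. Lean on these libraries where they do the work, as an engineer would, in place of code of your own. Each camera call takes 0.05 s, during which the arm holds its last target. There are 200 camera calls.

### The job

Push the black trip lever away from the robot so that the shuttle carriage rolls off down the sloping track, and let it run freely along the bare upper part. Once its red post is over the yellow part, catch the carriage by the post, slow it down gently so that the slim oil bottle standing on it never falls over, and bring it to rest with the post level with the green mark plate, never letting it run to the end stop. Do not touch the bottle or disturb the things lying about, and finish while still holding the carriage steady at the mark for a few seconds, because it would roll on if let go.

Things in the scene. Friction and masses are not known exactly. Their poses are not given: they have to be found in the camera images.
- track: Fixed track of two aluminium rails 820 mm long. Origin on the table under its middle line; +y along it downhill (to the robot's left), +x across it away from the robot, z up. Slope 4 degrees: rail tops 60 mm above the table at y = 0, 88 at y = -400, 37 at y = 330. Bare for y -440 to -40 mm, yellow tape from y = -40 to the black end stop at y = 354. Nothing fixed is higher than 135 mm.
- carriage (a joint): Travel of the wheeled carriage down the slope, m: 0 latched at the start, mark at 0.54, end stop 0.62. Level plywood deck 90 across x 140 along x 12 mm. 0.8 kg nominal (0.75 to 1.3 times that). The slope pulls 0.68 N per kg (bottle included), a damper resists 2.1 N per m/s: it settles to 0.21-0.36 m/s, nominally 0.28, time constant 0.4 s. Let go, it rolls on; at rest it presses with about 0.5 N.
- post (a point): Centre of the top of the red catch post at the carriage's downhill edge: 30 mm wide across the track, 14 mm thick along it, 90 mm high above the deck. In the track's frame: x = 0, y = -280 mm + 0.998 x travel, z = 213 mm - 0.070 x travel. Block it from downhill or pinch it. The bottle stands about 85 mm uphill of it.
- trip (a joint): Trip lever angle, rad: near 0 upright (locked), grows as its top is pushed away from the robot (track +x) to the stop at 0.55. The claw frees the carriage at about 0.3. It stays where it is left; turning it takes about 1.2 N at the top.
- trip_tip (a point): Top of the trip lever: black grip 16 mm (across the track) x 30 (along) x 35 high on a 40 mm steel stem. It pivots on a rod parallel to the track, 75 mm below this point and 115 mm from the middle line on the robot's side; upright, the top is at x = -115, y = 0, z = 170 mm in the track's frame.
- mark (a point): Middle of the top edge of the green mark plate, 36 mm wide along the track, 6 thick, top 130 mm above the table, on the far side of the track (track frame x = 88, y = 259 mm). The carriage is at the mark (travel 0.54) when the middle of the post has the same track y as this point.
- bottle: Slim white and blue oil bottle with a red nozzle, 24 mm diameter, 144 mm high, 60 g, standing loose on the carriage deck. Origin at the centre of its underside, z up along it. Being slim it can tip if the carriage's speed is changed by more than about 0.12 m/s at a blow or it is braked harder than about 1.8 m/s2.
- hammer: Bystander: hammer lying on the table beyond the track. Leave it alone.
- screwdriver: Bystander: screwdriver lying on the table beyond the track. Leave it alone.
- screw_jar: Bystander: glass jar with a brass lid, 70 mm diameter, 85 mm high, left of the track. Leave it alone.
- tape_roll: Bystander: yellow roll of tape, 100 mm diameter, lying flat left of the track. Leave it alone.
There are look-alikes about, which are no part of the job. Of the things like the bottle, leave any that is pink; of the rest the smaller one is meant.

How it is judged:
By the outcome, as a careful person would: the job done as asked, in the order asked, and still so for the second after the job is handed in, while the arm keeps its last pose, push and grip.
It also fails if it takes over 34 s, if anything falls off the work surface, if the arm or the gripper's body presses on something with over 40 N, if the wrist force passes 120 N, or if a joint passes its speed limit or range.

## Working session

There is one attempt and no reset: what is moved stays moved. The work goes in short steps, Python scripts to look and compute and a tool call to move; the robot and the scene stay as the last step left them, time stands still between calls to the robot, and variables do not carry over. Pictures are saved under pics/ and viewed, at most 10 in all, crops included, and the job is handed in when it is done.

Besides the shell and the picture viewer there is one more tool, called as a command line: name --argument value ..., lists and objects as JSON in quotes. jog_arm: Moves the arm, as the interface text tells. Scaled input: -1 to 1 covers 0.025 m each way for a shift and 8 degrees each way for a turn. Its arguments: {"type":"object","properties":{"plan":{"type":"string"}},"required":["plan"]}

```bash
ls; mkdir -p pics; python3 - <<'E'
from station import r
import cv2,numpy as np
s=r.sense();print(s)
for n in("scene","top"):
    p,d=r.capture(n);np.savez(f"pics/{n}.npz",p=p,d=d,**{k:v for k,v in r.get_calibration(n).items() if k in("mtx","extrinsics")})
    cv2.imwrite(f"pics/{n}.png",p[:,:,::-1]);print(r.get_calibration(n))
E
```

```text
pics
{'time_s': 0.0, 'joints': array([-5.30204831e+01,  2.20931339e+01,  3.80362557e-01, -2.81102676e-02,
       -6.84120410e+01, -1.48174078e+01]), 'joint_velocities': array([-0.02039535,  0.01964982, -0.06509921,  0.01434439, -0.04019732,
       -0.02869311]), 'effort': array([ 7.47900208e-05, -3.90663207e+01,  1.87405944e+01,  4.21999902e+00,
        1.09414832e-02, -1.99433607e-04]), 'tcp_pos': array([ 0.23556451, -0.57826098,  0.22144087]), 'ee_rot': array([[-9.26188467e-01, -3.77059714e-01, -9.45901075e-04],
       [-3.77060883e-01,  9.26186284e-01,  2.01459034e-03],
       [ 1.16459745e-04,  2.22255263e-03, -9.99997523e-01]]), 'wrist_force': array([-0.44248125, -0.3729418 , -0.01604584]), 'moment': array([ 0.02725826,  0.00165186, -0.01304219]), 'gripper_force': 0.0, 'gripper_width': 0.9999100154883288}
{'mtx': array([[482.20248908,   0.        , 322.07666507],
       [  0.        , 482.20248908, 192.26698503],
       [  0.        ,   0.        ,   1.        ]]), 'extrinsics': array([[ 7.53317613e-01, -4.79583590e-01,  4.50013504e-01,
         1.24314740e+00],
       [ 6.57656863e-01,  5.49178722e-01, -5.15645404e-01,
        -7.09777322e-01],
       [ 1.57232732e-04,  6.84399234e-01,  7.29107443e-01,
         1.23166520e+00],
       [ 0.00000000e+00,  0.00000000e+00,  0.00000000e+00,
         1.00000000e+00]])}
{'mtx': array([[519.88028247,   0.        , 320.57764082],
       [  0.        , 519.88028247, 208.52161748],
       [  0.        ,   0.        ,   1.        ]]), 'extrinsics': array([[-1.99685201e-02,  9.95365947e-01, -9.40632186e-02,
         4.25343405e-01],
       [-9.99799378e-01, -1.97322721e-02,  3.44111402e-03,
         6.74089201e-02],
       [ 1.56908670e-03,  9.41130614e-02,  9.95560279e-01,
         1.60023411e+00],
       [ 0.00000000e+00,  0.00000000e+00,  0.00000000e+00,
         1.00000000e+00]])}
```

View pics/scene.png

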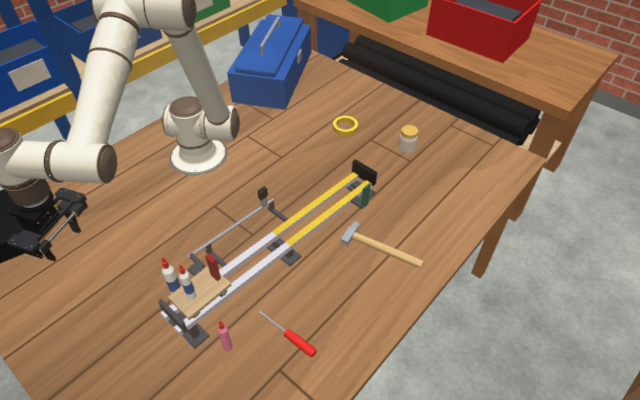

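View pics/top.png

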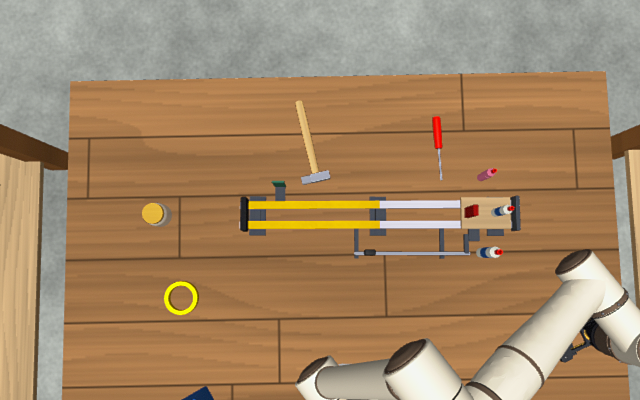

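Seen: lever grip at scene (263,195) / top (370,252); post at scene (213,265) / top (471,211); mark at scene (365,193) / top (280,184). 
Bottle candidates are a white/blue one on the deck at scene (186,282) / top (505,210), a bigger white/blue one beside the track at scene (169,275) / top (490,252), and a pink one at scene (224,335) / top (487,174). I choose the one on the deck. The yellow tape roll is at (345,124) and the jar at (408,138).

```bash
cat > h.py <<'E'
import numpy as np,cv2
def load(n): return np.load(f"pics/{n}.npz")
def pts(D):
    p,d,K,E=D["p"],D["d"],D["mtx"],D["extrinsics"]
    v,u=np.mgrid[:d.shape[0],:d.shape[1]]
    c=np.stack([(u-K[0,2])/K[0,0]*d,-(v-K[1,2])/K[1,1]*d,-d],-1)
    return c@E[:3,:3].T+E[:3,3]
def ray(D,u,v):
    K,E=D["mtx"],D["extrinsics"]
    g=E[:3,:3]@np.array([(u-K[0,2])/K[0,0],-(v-K[1,2])/K[1,1],-1]);return E[:3,3],g/np.linalg.norm(g)
def onz(D,u,v,z):
    o,g=ray(D,u,v);return o+g*(z-o[2])/g[2]
E
python3 - <<'E'
from h import *
a=cv2.imread("pics/scene.png");b=cv2.imread("pics/top.png")
A=cv2.resize(a[160:350,140:390],(800,600),interpolation=cv2.INTER_CUBIC);cv2.imwrite("pics/cs.png",A)
B=cv2.resize(b[165:270,230:530],(800,280),interpolation=cv2.INTER_CUBIC);cv2.imwrite("pics/ct.png",B)
def rep(n,name,m,box):
    D=load(n);X=pts(D);M=np.zeros(m.shape,bool);x0,y0,x1,y1=box;M[y0:y1,x0:x1]=1
    M&=m&(D["d"]>0);q=X[M];v,u=np.nonzero(M)
    t=q[:,2]>np.percentile(q[:,2],97)-.006
    print(n,name,M.sum(),"px",u.mean().round(1),v.mean().round(1),"top mean",q[t].mean(0).round(4),"n",t.sum(),"topmin",q[t].min(0).round(3),"max",q[t].max(0).round(3),"px",u[t].mean().round(1),v[t].mean().round(1))
for n,bx in(("scene",dict(post=(203,245,222,282),lev=(255,183,273,212),mark=(355,175,374,210),yel=(220,165,370,260))),("top",dict(post=(462,200,482,222),lev=(362,246,378,258),mark=(270,178,288,202),yel=(245,195,390,232)))):
    p=load(n)["p"];h=cv2.cvtColor(p,cv2.COLOR_RGB2HSV);H,S,V=[h[...,i].astype(int) for i in range(3)]
    rep(n,"post",((H<8)|(H>170))&(S>150)&(V>60),bx["post"])
    rep(n,"lev",(V<75),bx["lev"])
    rep(n,"mark",(H>50)&(H<95)&(S>80),bx["mark"])
    X=pts(load(n));M=np.zeros(H.shape,bool);x0,y0,x1,y1=bx["yel"];M[y0:y1,x0:x1]=1;M&=(H>20)&(H<32)&(S>180)
    q=X[M];c=q.mean(0);w=np.linalg.svd(q-c,full_matrices=False)[2][0];w*=np.sign(w[1]);print("yellow c",c.round(4),"dir",w.round(4),"ang",np.degrees(np.arctan2(-w[0],w[1])).round(2),"slope",np.degrees(np.arcsin(w[2])).round(2), q[:,1].min(),q[:,1].max())
E
```

```text
scene post 188 px 212.3 265.8 top mean [ 0.5503 -0.3524  0.2123] n 50 topmin [ 0.533 -0.358  0.209] max [ 0.565 -0.346  0.218] px 210.4 258.1
scene lev 113 px 264.2 196.2 top mean [ 0.4436 -0.0708  0.1682] n 30 topmin [ 0.435 -0.083  0.165] max [ 0.452 -0.061  0.173] px 262.1 190.1
scene mark 113 px 365.0 195.4 top mean [0.6506 0.1813 0.1272] n 14 topmin [0.648 0.168 0.123] max [0.654 0.199 0.131] px 366.0 186.7
yellow c [0.566  0.1948 0.0408] dir [-0.1235  0.99   -0.0675] ang 7.11 slope -3.87 0.03194283041347401 0.28272457341321544
top post 141 px 471.2 211.0 top mean [ 0.5438 -0.3504  0.2156] n 41 topmin [ 0.53  -0.359  0.213] max [ 0.558 -0.343  0.22 ] px 475.0 210.1
top lev 65 px 369.2 252.4 top mean [ 0.4381 -0.0703  0.1729] n 34 topmin [ 0.432 -0.084  0.17 ] max [ 0.444 -0.057  0.18 ] px 370.0 252.0
top mark 65 px 278.5 183.3 top mean [0.6438 0.1832 0.1332] n 15 topmin [0.642 0.167 0.13 ] max [0.646 0.199 0.14 ] px 277.6 181.5
yellow c [0.5538 0.0865 0.0537] dir [ 0.0317  0.9931 -0.1132] ang -1.83 slope -6.5 -0.11616095144194023 0.282385119986428
```

View pics/cs.png

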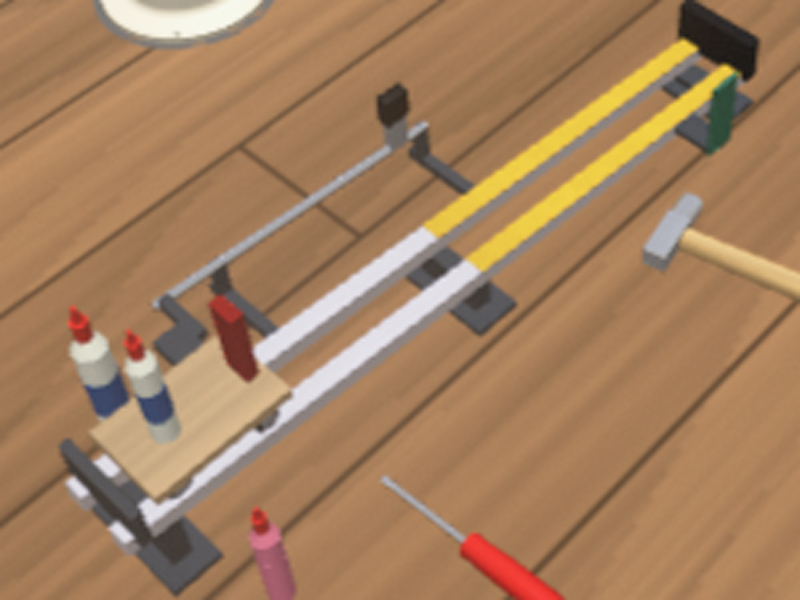

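View pics/ct.png

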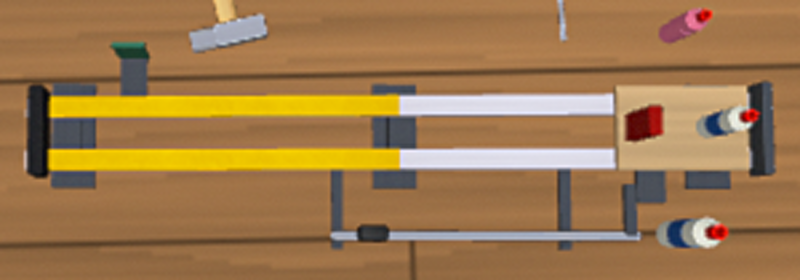

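The crops confirm it: the small white/blue bottle stands on the deck behind the red post, the bigger one stands on the table on the robot's side, and the pink one is on the far side. Next I triangulate and fit the track frame.

```bash
cat >> h.py <<'E'
def tri(p,q):
    (o,g),(P,G)=p,q
    s=np.linalg.lstsq(np.stack([g,-G],1),P-o,rcond=None)[0]
    a,b=o+s[0]*g,P+s[1]*G;return (a+b)/2,np.linalg.norm(a-b)
E
python3 - <<'E'
from h import *
from station import r
S,T=load("scene"),load("top")
W=[]
# whole-blob based: use top-face pixel centroids
for n,s,t in(("post",(210.4,258.1),(475,210.1)),("lev",(262.1,190.1),(370,252)),("mark",(366,186.7),(277.6,181.5))):
    x,e=tri(ray(S,*s),ray(T,*t));print(n,x.round(4),"gap",round(e,4));W.append(x[:2])
dep=np.array([[.547,-.3514],[.4409,-.0706],[.6472,.1823]])
L=np.array([[0,-.28],[-.115,0],[.088,.259]])
for w in(np.array(W),dep):
    a,b=L-L.mean(0),w-w.mean(0)
    th=np.arctan2((a[:,0]*b[:,1]-a[:,1]*b[:,0]).sum(),(a*b).sum())
    R=np.array([[np.cos(th),-np.sin(th)],[np.sin(th),np.cos(th)]]);o=w.mean(0)-R@L.mean(0)
    print("th",np.degrees(th).round(2),"o",o.round(4),"res mm",((L@R.T+o-w)*1e3).round(1).tolist())
# rails: end of yellow, from top pixels on plane
for u,v,z in((379.5,212,.063),(243,215,.035),(518,213,.09)): print(onz(T,u,v,z).round(4))
E=r.get_calibration("wrist")["extrinsics"];s=r.sense()
print("cam in tool",(s["ee_rot"].T@(E[:3,3]-s["tcp_pos"])).round(3), "bigbottle",onz(T,480,252,.05))
E
```

```text
post [ 0.5455 -0.3517  0.2069] gap 0.0033
lev [ 0.4394 -0.0698  0.1644] gap 0.0038
mark [0.6465 0.1851 0.1212] gap 0.0028
th -1.36 o [ 0.553 -0.072] res mm [[0.8, -0.2], [-1.4, 0.5], [0.6, -0.2]]
th -1.36 o [ 0.5542 -0.0731] res mm [[0.6, -1.6], [-1.7, 0.2], [1.1, 1.4]]
[ 0.5567 -0.1126  0.063 ]
[0.5582 0.2966 0.035 ]
[ 0.5435 -0.5134  0.09  ]
cam in tool [ 0.079 -0.001 -0.161] bigbottle [ 0.43260167 -0.40924835  0.05      ]
```

jog_arm --plan "0 0 -0.1 0 0 -1 1;0 0 -0.1 0 0 -1 1;0 0 -0.1 0 0 -1 1;0 0 -0.1 0 0 -1 1;0 0 -0.1 0 0 -1 1;0 0 -0.1 0 0 -1 1;0 0 -0.1 0 0 -1 1;0 0 -0.1 0 0 -1 1;0 0 0 0 0 -0.31 1;0 0 0 0 0 0 1"

```text
time_s: 1.1
tcp_pos: [0.2357, -0.5785, 0.242]
ee_rot: [[-0.024, -1.0, -0.0], [-1.0, 0.024, 0.001], [-0.001, 0.0, -1.0]]
wrist_force: [-0.1, 0.0, 0.7]
gripper_width: 0.168
gripper_force: 0.0
```

```bash
cat >> h.py <<'E'
TH=np.radians(-1.36);O=np.array([.5535,-.0725,0]);RT=np.array([[np.cos(TH),-np.sin(TH),0],[np.sin(TH),np.cos(TH),0],[0,0,1]])
def goto(s,t=None):
    """track-frame state; units per tool axis to reach track point t"""
    P=RT.T@(s["tcp_pos"]-O);print("t",s["time_s"],"trackpos",(P*1e3).round(1),"F",s["wrist_force"].round(1),"w",round(s["gripper_width"],2))
    if t is not None: print("units",(s["ee_rot"].T@RT@(np.array(t)-P)/.025).round(2))
E
python3 - <<'E'
from h import *
from station import r
s=r.sense();print((RT.T@s["ee_rot"]).round(3),s["joints"].round(1))
goto(s,[-.165,.008,.235])
E
```

```text
[[-0.    -1.    -0.   ]
 [-1.     0.     0.001]
 [-0.001  0.    -1.   ]] [-53.   21.4   2.2  -0.  -70.9  51.7]
t 1.1 trackpos [-305.7 -513.4  242. ] F [-0.1  0.   0.7] w 0.17
units [-20.86  -5.62   0.3 ]
```

jog_arm --plan "-1 0 0 0 0 0 1;-1 -0.3 0 0 0 0 1;-1 -0.3 0 0 0 0 1;-1 -0.3 0 0 0 0 1;-1 -0.3 0 0 0 0 1;-1 -0.3 0 0 0 0 1;-1 -0.3 0 0 0 0 1;-1 -0.3 0 0 0 0 1;-1 -0.3 0 0 0 0 1;-1 -0.3 0 0 0 0 1"

```text
time_s: 2.1
tcp_pos: [0.3092, -0.3293, 0.2423]
ee_rot: [[-0.025, -1.0, -0.0], [-1.0, 0.025, 0.0], [-0.0, 0.0, -1.0]]
wrist_force: [-1.0, -1.3, -0.1]
gripper_width: 0.009
gripper_force: 0.0
```

jog_arm --plan "-1 -0.3 0 0 0 0 1;-1 -0.3 0 0 0 0 1;-1 -0.3 0 0 0 0 1;-1 -0.3 0 0 0 0 1;-1 -0.3 0 0 0 0 1;-1 -0.3 0 0 0 0 1;-1 -0.3 0 0 0 0 1;-1 -0.3 0 0 0 0 1;-1 -0.3 0 0 0 0 1;-1 -0.2 0 0 0 0 1"

```text
time_s: 3.1
tcp_pos: [0.3877, -0.0812, 0.2424]
ee_rot: [[-0.025, -1.0, -0.0], [-1.0, 0.025, 0.0], [-0.0, 0.0, -1.0]]
wrist_force: [-0.2, 0.1, -0.5]
gripper_width: 0.003
gripper_force: 0.0
```

jog_arm --plan "-0.8 0 0 0 1 0 1;0 0 0 0 0.9 0 1;0 0 0.3 0 0 0 1;0 0 0.5 0 0 0 1;0 0 0.5 0 0 0 1;0 0 0.3 0 0 0 1;0 0 0.2 0 0 0 1;0 0 0 0 0 0 1;0 0 0 0 0 0 1;0 0 0 0 0 0 1"

```text
time_s: 4.1
tcp_pos: [0.388, -0.0744, 0.1995]
ee_rot: [[-0.023, -1.0, -0.006], [-0.966, 0.024, -0.258], [0.259, -0.0, -0.966]]
wrist_force: [-0.4, 0.6, 0.1]
gripper_width: 0.003
gripper_force: 0.0
```

```bash
python3 - <<'E'
from h import *
from station import r
s=r.sense();print((RT.T@s["ee_rot"]).round(3),s["joints"].round(1))
goto(s,[-.165,.008,.150])
p,d=r.capture("scene");cv2.imwrite("pics/s2.png",cv2.resize(p[100:350,100:420,::-1],(768,600)))
E
```

```text
[[-0.    -1.     0.   ]
 [-0.966  0.    -0.259]
 [ 0.259 -0.    -0.966]] [ 23.9   0.2 -38.6  15.9 -58.7 -34.5]
t 4.1 trackpos [-165.4   -5.8  199.5] F [-0.4  0.6  0.1] w 0.0
units [-1.05 -0.01  1.77]
```

View pics/s2.png

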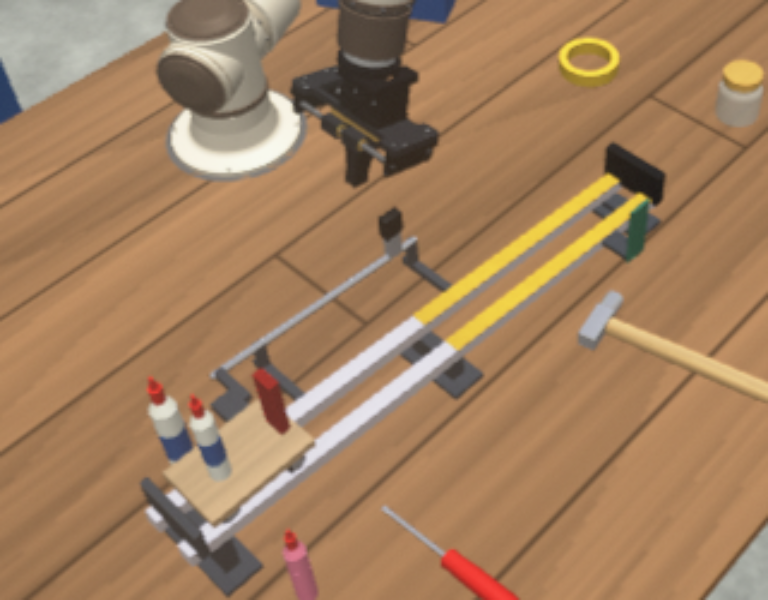

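The picture shows the closed fingers at about (355,165), on the robot's side of the lever grip (390,222), with the way clear. I descend and move up close to the lever.

jog_arm --plan "-0.2 0 0.4 0 0 0 1;-0.3 0 0.5 0 0 0 1;-0.3 0 0.5 0 0 0 1;-0.25 0 0.37 0 0 0 1;0 -0.3 0 0 0 0 1;0 -0.4 0 0 0 0 1;0 -0.3 0 0 0 0 1;0 -0.2 0 0 0 0 1;0 -0.15 0 0 0 0 1;0 0 0 0 0 0 1"

```text
time_s: 5.15
tcp_pos: [0.4221, -0.0614, 0.1495]
ee_rot: [[-0.023, -1.0, -0.007], [-0.966, 0.024, -0.259], [0.259, 0.001, -0.966]]
wrist_force: [-0.3, -0.2, 0.5]
gripper_width: 0.002
gripper_force: 0.0
```

```bash
python3 - <<'E'
from h import *
from station import r
goto(r.sense(),[-.110,.008,.150])
p,d=r.capture("scene");cv2.imwrite("pics/s3.png",cv2.resize(p[150:290,190:390,::-1],(800,560),interpolation=cv2.INTER_CUBIC))
np.savez("pics/s3.npz",p=p,d=d,mtx=r.get_calibration("scene")["mtx"],extrinsics=r.get_calibration("scene")["extrinsics"])
E
```

```text
t 5.15 trackpos [-131.6    7.9  149.5] F [-0.3 -0.2  0.5] w 0.0
units [ 0.   -0.86 -0.02]
```

View pics/s3.png

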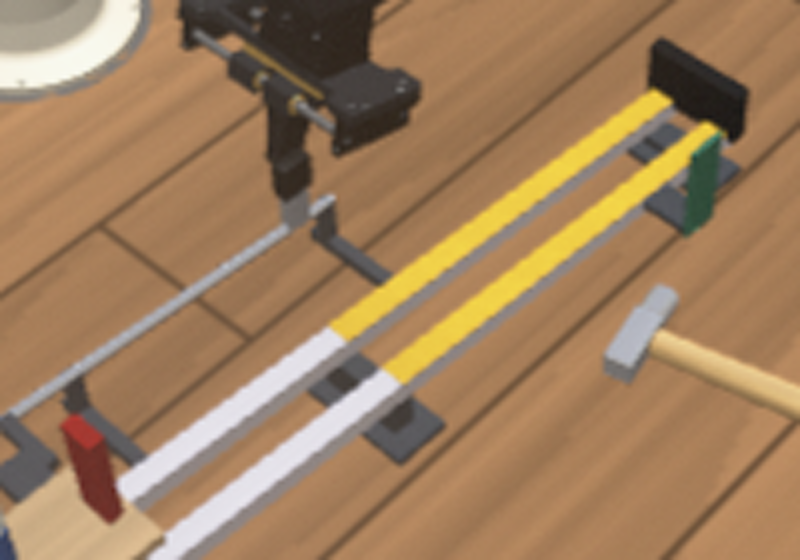

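The finger stands right behind the grip at (290,175), the carriage is still latched, and there is no contact force yet. I press on a little.

jog_arm --plan "0 -0.05 0 0 0 0 1;0 -0.05 0 0 0 0 1;0 -0.05 0 0 0 0 1;0 -0.05 0 0 0 0 1;0 -0.05 0 0 0 0 1;0 -0.05 0 0 0 0 1;0 0 0 0 0 0 1;0 0 0 0 0 0 1;0 0 0 0 0 0 1;0 0 0 0 0 0 1"

```text
time_s: 6.2
tcp_pos: [0.4293, -0.0614, 0.1494]
ee_rot: [[-0.023, -1.0, -0.006], [-0.966, 0.024, -0.259], [0.259, 0.0, -0.966]]
wrist_force: [-0.3, 0.1, 0.0]
gripper_width: 0.006
gripper_force: 0.2
```

```bash
cat >> h.py <<'E'
def post(n,p,s0=None):
    """red post blob -> (travel, px): intersect blob-centroid ray of the post's mid-height with the track's vertical mid-plane"""
    K=load(n);h=cv2.cvtColor(p,cv2.COLOR_RGB2HSV);H,S,V=[h[...,i].astype(int) for i in range(3)]
    M=(((H<8)|(H>170))&(S>150)&(V>50)).astype(np.uint8)
    P=[]
    k,l,st,c=cv2.connectedComponentsWithStats(M)
    for i in range(1,k):
        if st[i,4]<40: continue
        o,g=ray(K,*c[i]);o=RT.T@(o-O);g=RT.T@g
        # plane x=0 (scene) or height of the blob centre, iterated (top)
        q=o-g*o[0]/g[0] if n=="scene" else o+g*(.15-o[2])/g[2]
        P.append((q.round(3),st[i,4],c[i].round(1)))
    return P
E
python3 - <<'E'
from h import *
from station import r
goto(r.sense())
p,d=r.capture("scene");print(post("scene",p));print(post("scene",load("scene")["p"]))
h=p[150:290,190:390];
q,d=r.capture("top");print(post("top",q))
D=dict(p=q,d=d,mtx=load("top")["mtx"],extrinsics=load("top")["extrinsics"])
i=cv2.resize(h[:,:,::-1],(800,560),interpolation=cv2.INTER_CUBIC)[100:300,150:450]
cv2.imwrite("pics/s4.png",i)
E
```

```text
t 6.2 trackpos [-124.4    8.1  149.4] F [-0.3  0.1  0. ] w 0.01
[(array([0.   , 1.047, 0.33 ]), np.int32(4584), array([482.3,  26.8])), (array([ 0.   , -0.279,  0.173]), np.int32(187), array([212.3, 266. ])), (array([ 0.   , -0.392,  0.307]), np.int32(55), array([164.3, 262.5])), (array([ 0.   ,  0.008, -0.705]), np.int32(361), array([299.8, 342.5]))]
[(array([0.   , 1.047, 0.33 ]), np.int32(4589), array([482.3,  26.8])), (array([ 0.   , -0.279,  0.173]), np.int32(188), array([212.3, 265.8])), (array([ 0.   , -0.392,  0.307]), np.int32(55), array([164.3, 262.5])), (array([ 0.   ,  0.009, -0.706]), np.int32(361), array([299.9, 342.5]))]
[(array([ 0.227, -0.195,  0.15 ]), np.int32(265), array([437. , 131.6])), (array([ 0.001, -0.288,  0.15 ]), np.int32(148), array([471.6, 210.9]))]
```

View pics/s4.png

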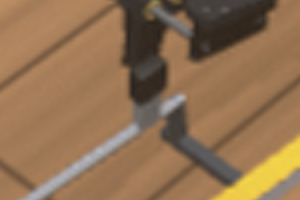

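jog_arm --plan "0 -0.6 0 0 0 0 1;-1 0.1 -0.27 0 0 0 1;-0.65 -1 -0.17 0 0 0 1;0 -1 0 0 0 0 1;0 -1 0 0 0 0 1;0 -1 0 0 0 0 1;0 -0.48 0 0 0 0 1;0 0 0 0 0 0 1;0 0 0 0 0 0 1;0 0 0 0 0 0 1"

```text
time_s: 7.3
tcp_pos: [0.5536, -0.022, 0.1494]
ee_rot: [[-0.023, -1.0, -0.007], [-0.966, 0.024, -0.259], [0.259, 0.001, -0.966]]
wrist_force: [-0.6, 0.2, -0.2]
gripper_width: 0.007
gripper_force: 0.0
```

```bash
python3 - <<'E'
from h import *
from station import r
for n in("scene","top"):
    goto(r.sense())
    p,d=r.capture(n);print(n,post(n,p));cv2.imwrite(f"pics/a_{n}.png",p[:,:,::-1])
E
```

```text
t 7.3 trackpos [ -1.1  50.5 149.4] F [-0.6  0.2 -0.2] w 0.01
scene [(array([0.   , 1.047, 0.33 ]), np.int32(4587), array([482.3,  26.8])), (array([ 0.   , -0.132,  0.162]), np.int32(195), array([254.5, 235.9])), (array([ 0.   , -0.391,  0.307]), np.int32(54), array([164.3, 262.4])), (array([ 0.   ,  0.009, -0.706]), np.int32(360), array([299.9, 342.6]))]
t 7.35 trackpos [ -1.   50.6 149.5] F [0.1 0.1 0. ] w 0.01
top [(array([ 0.227, -0.195,  0.15 ]), np.int32(265), array([437. , 131.6])), (array([-0.   , -0.125,  0.15 ]), np.int32(110), array([413.5, 211.1]))]
```

```bash
python3 - <<'E'
from h import *
from station import r
for n in("scene","scene"):
    t=r.sense()["time_s"];p,d=r.capture(n);print(t,[a for a in post(n,p) if 150<a[1]<300])
print(r.sense()["time_s"])
cv2.imwrite("pics/a3.png",p[:,:,::-1])
E
```

```text
7.4 [(array([ 0.   , -0.11 ,  0.161]), np.int32(193), array([260.3, 231.6]))]
7.45 [(array([ 0.   , -0.099,  0.16 ]), np.int32(189), array([263.3, 229.5]))]
7.5
```

jog_arm --plan "0 0 0 0 0 0 1;0 0 0 0 0 0 1;0 0 0 0 0 0 1;-0.16 0 -0.03 0 0 0 1;-0.43 0 -0.08 0 0 0 1;-0.63 0 -0.12 0 0 0 1;-0.71 0 -0.14 0 0 0 1;-0.71 0 -0.14 0 0 0 1;-0.71 0 -0.14 0 0 0 1;-0.67 0 -0.13 0 0 0 1"

```text
time_s: 8.5
tcp_pos: [0.5572, 0.0825, 0.142]
ee_rot: [[-0.022, -1.0, -0.006], [-0.966, 0.023, -0.259], [0.259, 0.0, -0.966]]
wrist_force: [0.8, -0.6, 0.4]
gripper_width: 0.008
gripper_force: 0.0
```

```bash
python3 - <<'E'
from h import *
from station import r
s=r.sense();goto(s);print("t")
# no capture: arm would stop for 0.05 s
E
```

```text
t 8.5 trackpos [  0. 155. 142.] F [ 0.8 -0.6  0.4] w 0.01
t
```

jog_arm --plan "-0.67 0 -0.13 0 0 0 1;-0.67 0 -0.13 0 0 0 1;-0.63 0 -0.12 0 0 0 1;-0.55 0 -0.11 0 0 0 1;-0.47 0 -0.09 0 0 0 1;-0.39 0 -0.08 0 0 0 1;-0.31 0 -0.06 0 0 0 1;-0.24 0 -0.05 0 0 0 1;-0.16 0 -0.03 0 0 0 1;-0.08 0 -0.02 0 0 0 1"

```text
time_s: 9.5
tcp_pos: [0.5596, 0.1864, 0.1349]
ee_rot: [[-0.023, -1.0, -0.007], [-0.966, 0.024, -0.259], [0.259, 0.001, -0.966]]
wrist_force: [-0.3, 0.2, 0.6]
gripper_width: 0.004
gripper_force: 0.2
```

```bash
python3 - <<'E'
from h import *
from station import r
s=r.sense();goto(s,[0,.275,.130])
for n in("scene","top"):
    p,d=r.capture(n);print(n,post(n,p));cv2.imwrite(f"pics/c_{n}.png",p[:,:,::-1])
    if n=="scene": cv2.imwrite("pics/c_crop.png",cv2.resize(p[130:280,250:450,::-1],(800,600),interpolation=cv2.INTER_CUBIC))
E
```

```text
t 9.5 trackpos [  0.  259.  134.9] F [-0.3  0.2  0.6] w 0.0
units [-0.67  0.    0.02]
scene [(array([0.   , 1.047, 0.329]), np.int32(4589), array([482.3,  26.8])), (array([0.   , 0.242, 0.136]), np.int32(180), array([341.5, 173.4])), (array([ 0.   , -0.392,  0.307]), np.int32(55), array([164.3, 262.5])), (array([ 0.   ,  0.009, -0.706]), np.int32(362), array([299.8, 342.5]))]
top [(array([ 0.227, -0.195,  0.15 ]), np.int32(265), array([437. , 131.6])), (array([-0.003,  0.239,  0.15 ]), np.int32(69), array([283.3, 211.5]))]
```

View pics/c_crop.png

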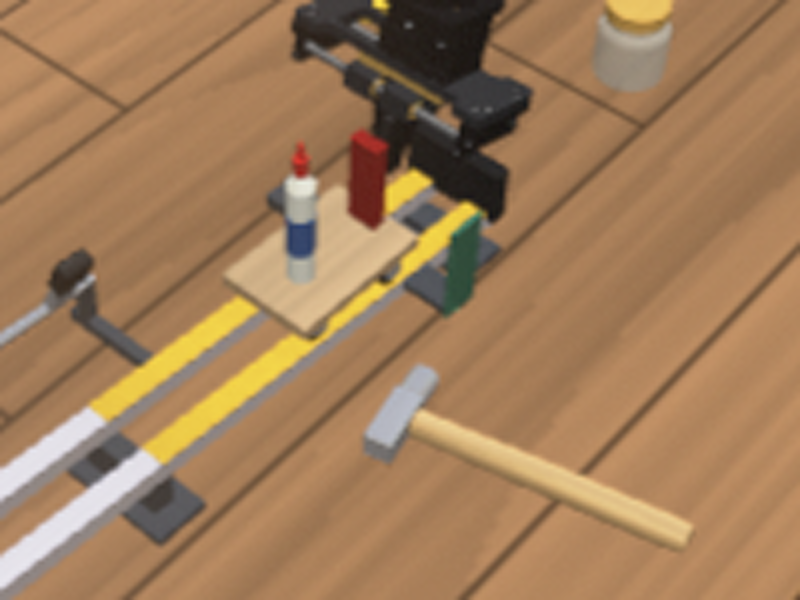

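The carriage is caught against the finger with the bottle upright at crop (300,230); the post is at (368,180) and the mark at (462,262), about 17 mm to go. I ease it down.

jog_arm --plan "-0.04 0 -0.01 0 0 0 1;-0.08 0 -0.02 0 0 0 1;-0.12 0 -0.02 0 0 0 1;-0.12 0 -0.02 0 0 0 1;-0.12 0 -0.02 0 0 0 1;-0.08 0 -0.02 0 0 0 1;-0.08 0 -0.02 0 0 0 1;-0.04 0 -0.01 0 0 0 1;0 0 0 0 0 0 1;0 0 0 0 0 0 1"

```text
time_s: 10.6
tcp_pos: [0.5601, 0.2035, 0.1339]
ee_rot: [[-0.023, -1.0, -0.007], [-0.966, 0.024, -0.259], [0.259, 0.001, -0.966]]
wrist_force: [0.4, 0.1, -0.5]
gripper_width: 0.006
gripper_force: 0.2
```

```bash
python3 - <<'E'
from h import *
from station import r
s=r.sense();goto(s)
for n in("scene","top"):
    p,d=r.capture(n);print(n,[a for a in post(n,p) if a[1]<250])
    D=dict(load(n));D.update(p=p,d=d);X=(pts(D)-O)@RT
    h=cv2.cvtColor(p,cv2.COLOR_RGB2HSV);H,S,V=[h[...,i].astype(int) for i in range(3)]
    B=(X[...,1]>.15)&(X[...,1]<.32)&(abs(X[...,0])<.11)&(d>0)
    for nm,M in(("post",((H<8)|(H>170))&(S>150)&(X[...,2]>.1)&(abs(X[...,0])<.04)&(X[...,1]>.22)),("mark",(H>50)&(H<95)&(S>80))):
        q=X[M&B];t=q[q[:,2]>np.percentile(q[:,2],97)-.008];print(nm,len(t),"median",np.median(t,0).round(4),"y range",t[:,1].min().round(4),t[:,1].max().round(4))
    cv2.imwrite(f"pics/d_{n}.png",p[:,:,::-1])
E
```

```text
t 10.6 trackpos [  0.  276.1 133.9] F [ 0.4  0.1 -0.5] w 0.01
scene [(array([0.   , 0.259, 0.134]), np.int32(193), array([345., 171.])), (array([ 0.   , -0.391,  0.307]), np.int32(54), array([164.3, 262.4]))]
post 39 median [0.0045 0.2562 0.1734] y range 0.2484 0.267
mark 16 median [0.0919 0.2535 0.128 ] y range 0.2413 0.2712
top [(array([-0.003,  0.256,  0.15 ]), np.int32(70), array([277.3, 211.5]))]
post 33 median [-0.0017  0.2573  0.1785] y range 0.2517 0.2605
mark 20 median [0.0841 0.258  0.1318] y range 0.2425 0.2709
```

Post and mark agree to about 2 mm in both views. I hold for a few seconds and check.

jog_arm --plan "0 0 0 0 0 0 1;0 0 0 0 0 0 1;0 0 0 0 0 0 1;0 0 0 0 0 0 1;0 0 0 0 0 0 1;0 0 0 0 0 0 1;0 0 0 0 0 0 1;0 0 0 0 0 0 1;0 0 0 0 0 0 1;0 0 0 0 0 0 1"

```text
time_s: 11.7
tcp_pos: [0.5601, 0.2036, 0.1339]
ee_rot: [[-0.023, -1.0, -0.007], [-0.966, 0.024, -0.259], [0.259, 0.001, -0.966]]
wrist_force: [-0.3, 1.1, -0.4]
gripper_width: 0.007
gripper_force: 0.2
```

jog_arm --plan "0 0 0 0 0 0 1;0 0 0 0 0 0 1;0 0 0 0 0 0 1;0 0 0 0 0 0 1;0 0 0 0 0 0 1;0 0 0 0 0 0 1;0 0 0 0 0 0 1;0 0 0 0 0 0 1;0 0 0 0 0 0 1;0 0 0 0 0 0 1"

```text
time_s: 12.7
tcp_pos: [0.5601, 0.2036, 0.1339]
ee_rot: [[-0.023, -1.0, -0.007], [-0.966, 0.024, -0.259], [0.259, 0.001, -0.966]]
wrist_force: [-0.1, 0.5, -0.6]
gripper_width: 0.004
gripper_force: 0.2
```

jog_arm --plan "0 0 0 0 0 0 1;0 0 0 0 0 0 1;0 0 0 0 0 0 1;0 0 0 0 0 0 1;0 0 0 0 0 0 1;0 0 0 0 0 0 1;0 0 0 0 0 0 1;0 0 0 0 0 0 1;0 0 0 0 0 0 1;0 0 0 0 0 0 1"

```text
time_s: 13.7
tcp_pos: [0.5601, 0.2036, 0.1339]
ee_rot: [[-0.023, -1.0, -0.007], [-0.966, 0.024, -0.259], [0.259, 0.001, -0.966]]
wrist_force: [-0.5, 0.3, -0.6]
gripper_width: 0.006
gripper_force: 0.2
```

```bash
python3 - <<'E'
from h import *
from station import r
goto(r.sense())
p,d=r.capture("scene");print([a for a in post("scene",p) if a[1]<250])
cv2.imwrite("pics/e.png",cv2.resize(p[100:300,240:440,::-1],(600,600)))
E
```

```text
t 13.7 trackpos [  0.  276.1 133.9] F [-0.5  0.3 -0.6] w 0.01
[(array([0.   , 0.259, 0.134]), np.int32(193), array([345., 171.])), (array([ 0.   , -0.392,  0.307]), np.int32(55), array([164.3, 262.5]))]
```

View pics/e.png

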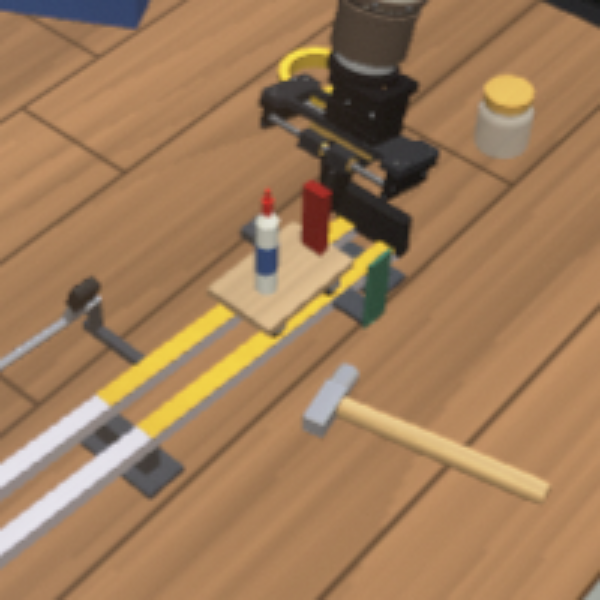

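The bottle is upright at (266,245), and the post at (316,218) is steady at the mark, held by the finger. Handing in.

```bash
python3 -c "
from station import r
print(r.finish_job())"
```

```text
the job is handed in; nothing more can be done
None
```

The carriage was released, caught by its post over the yellow part and held with the post within about 2 mm of the green mark for over 3 s, bottle upright; the job was handed in at about 14 s, with no verdict shown.

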